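Stack the drying bin on its twin instead of nesting it

ROBOT

A 6-joint arm with a two-finger parallel gripper is mounted at the origin on the work surface. World frame = base frame: x ahead of the robot, y to its left, z up, the work surface at z = 0. Lengths are in m, angles in degrees, forces in N, time in s.
With the tool pointing down it reaches from about 0.375 to 0.9 m from the base axis. Payload 3.1 kg.
Tool frame: the origin (TCP) lies midway between the tips of the shut fingers; the grasp point (between the pads) lies 19 mm behind it; z points along the fingers, y is the direction in which the jaws open and shut (so a half turn about z gives the same grasp; the last joint's range is limited). The gripper opens to 87 mm and grips with 3 to 60 N. Pads are 19 mm wide; open, the fingers measure 117 mm over their backs; the gripper's body (75 mm by 190 mm) begins 51 mm behind the grasp point.
Start: joints at [-84.483, 30.224, 82.088, -0, 67.689, -10.227], TCP at [0.17, -0.602, 0.2] pointing down, gripper open.
Joint ranges: [-176.69, 176.69], [-43.24, 126.21], [12.49, 139.97], [-82, 262], [0, 151.66], [-163.58, 163.58]. Speed limits (degrees/s): [159.86, 159.86, 180, 180, 180, 180].

INTERFACE

Orientations are given as a 3x3 rotation matrix whose columns are the frame's x, y, z axes.
In Python, from rig import bot, capture, get_calibration gives the robot as it stands.
- The arm moves only by the tool play_rows, never from a script. Its arguments are lists of equal length, an entry for each row: "fingers": the closure in counts, from 0 (fully open) to 255 (shut); "linear": the shift along the tool's x, y, z in mm, a list of three; "rot": the turn, a rotation vector about the tool's x, y, z in degrees, a list of three. A call has 1 to 20 rows; each row is the pose to reach, as a shift and turn from the pose commanded when the call began, along the tool's axes at that moment; what a row does not reach only later rows make up. A row lasts 1/10 s, in which the tool goes at most 50 mm and 8.59 degrees, less where a joint would pass 70% of its speed; a pose out of reach is approached as far as the arm can. A call with a gripper value outside its range is refused whole. The fingers move at their own pace and stop on an object; the grip force is fixed at half the most. Time passes only in rows, so rows that repeat a pose let the fingers close. It gives the time, the measured TCP pose, the force and the opening at its end, in the units of the state.
- bot.read_state(): the state, without advancing time (a new reading comes with each control period).
- capture(name): name is "scene" or "top" or "wrist"; returns the picture (480x640x3 uint8, red, green, blue); there is no depth.
- get_calibration(name): a dict with "vfov" (degrees; the focal length in pixels is half the picture's height over the tangent of half this angle, whatever the lens; pixels are square), "cx", "cy" (the principal point, pixels), "camera_from_world" (4x4, takes a point from world to camera coordinates). Camera axes: x right, y down, z forward; pixel columns grow to the right and rows downward; lengths in m; the calibration is good to about 2 mm. A picture is of the moment at which its call begins: read the wrist's pose just before it. get_calibration takes no time and is no camera call; for the wrist camera it gives the pose at the moment of the call.
- bot.hand_in(): hands the job in, once; it reports no verdict.
The state is a dict: "time_s": time; "joint_positions": joint angles; "qvel": joint speeds; "tau": joint torques, N m; "position": TCP position; "tcp_rot": TCP orientation; "force": force on the tool from outside, world axes, zero at the start; "moment": the same for the moment, N m; "opening": opening from 0.0 (shut) to 1.0 (fully open).
Only numpy, scipy, OpenCV 4.12 (cv2) and the standard library are available. Lean on these libraries where they do the work, as an engineer would, in place of code of your own. Each camera call takes 0.05 s, during which the arm holds its last target.

TASK

Take the empty white bin off the slanted drying rack and stack it, level, on the like bin that stands on the counter, turned so that its scooped end is over the other's plain end and all its side ribs settle down into the shallow notches, instead of dropping through the deep slots and nesting. The lower bin's notched rails may have slid a few millimetres lengthwise, so feel for the notches. Lower it gently and let go only when it rests there, leave the lower bin standing where it is and do not disturb the other things.

Things in the scene. Friction and masses are not known exactly. Their poses are not given: they have to be found in the camera images.
- upper_mid (a point): Bin to be stacked, white plastic, loose, about 0.26 kg, 154 long (x) x 104 wide (y) x 74 tall, open top. Point: its centre, half-way up, 37 above its underside. x to its scooped end, z out of the open top. Walls of the top 40 mm are 8 thick, inside 138 x 88; below, it steps in (ledge) to 130 x 82 outside, 122 x 74 inside. It starts on the rack, tilted 35 degrees, scooped end uphill.
- upper_scoop (a point): Middle of the scooped edge (rim cut 50 wide, 22 deep) in the +x end wall of the bin to be stacked: 73 from its centre along x, 52 above its underside. The -x end is plain.
- upper_rib (a point): Foot of one of the four outer ribs of the bin to be stacked, at x +50, y +46.5, 12 above its underside. Ribs are upright, 12 wide, below the step, at x = +50 and x = -26 on both long sides, and reach out to the full width.
- lower: Lower bin, same shape, loose, about 0.75 kg with a brush and tweezers (to 21 high) inside. Origin: centre of its underside, x to its scooped end, z up; any yaw. Stacked, the other's underside is 56 above this origin and its x points the opposite way (62 above: still on the rim, ribs beside the notches; 44: nested).
- lower_scoop (a point): Middle of the scooped edge of the lower bin: x +73 from its origin, 52 up.
- rail_mid (a point): Middle of the lower bin, 74 up (rim height), fixed to the bin: it does not follow the rails. Its two rim rails, linked by a bar round the plain end, are one frame that slides lengthwise (x) up to 6 either way against about 6 N, and is left anywhere; where it stands is not reported. The other bin's rails are stuck in the middle.
- upper_rail (a point): Middle of the mouth of the bin to be stacked, 74 up. Rails of both bins, when in the middle: along both long rims, heights 62 to 74, 8 thick, flush with the walls (link bar 11 proud of the plain end, strips 2.5 proud across the slots); shallow notches 16 wide, 6 deep at x = -50 and +26 (a rib has 2 free either way), deep slots 16 wide at x = +50 and -26. The wall is whole from x -12 to +18.
- rack: Slanted slatted wooden drying rack, fixed; origin at the centre of its foot (160 x 80), x uphill, low edge towards the robot. Its top, 80 wide, rises at 35 degrees and is 78 above the counter at the origin; a lip 26 high, 80 wide, stops the bin's lower end. Nothing stands beside the bin's long walls.
- brush_cup: ceramic toothbrush cup with painted flowers, 100 tall, 72 across the rim; a bystander; origin under its centre
- shaving_cup: closed plastic shaving cup, 85 tall, 82 across; a bystander; origin under its centre
- mirror: folded hand mirror lying flat, 104 across disc 14 thick with a 90 long handle towards its -x; a bystander; origin under its centre
- tweezer_tray: steel tray with tweezers, 130 x 70 x 16; a bystander; origin under its centre
- soap_dish: soap dish with soap, 120 x 85 x 31; a bystander; origin under its centre
- lotion: closed bottle, 60 across, 140 tall; a bystander; origin under its centre

How it is judged (in metres and radians):
At the end, for the whole second after the job is handed in: The upper bin is stacked on the lower: underside 56 mm (within 3) above the lower's, level within 3 degrees, centred within 9 mm in x and 5 mm in y, scooped end over the plain end, released, at rest; the lower bin upright on the counter within 30 mm of where it stood (x of upper_mid in the frame of lower between -0.009 and 0.009 m and y of upper_mid in the frame of lower between -0.005 and 0.005 m and z of upper_mid in the frame of lower between 0.09 and 0.096 m and x of upper_scoop in the frame of lower below -0.05 m and angle between the z axis of upper_mid and the z axis of lower, either way round below 0.05 rad and angle between lower's own z axis and vertical below 0.03 rad and height (world z) of lower below 0.004 m and distance of lower from where it was at the start of the episode below 0.03 m and linear speed of lower below 0.01 m/s); the robot touches nothing.
It fails at once if the lower bin is pushed more than 40 mm or tipped (distance of lower from where it was at the start of the episode above 0.04 m or angle between lower's own z axis and vertical above 0.25 rad).
It fails at once if the bins are struck together (over 80 N between them) (contact force between upper and lower above 80 N).
It fails at once if the bin is dropped on the lower one (let go more than 9 mm above its seat) (contact force between the fingers and upper below 0.02 N and contact force between upper and lower below 0.02 N and horizontal distance between upper_mid and lower below 0.05 m and z of upper_mid in the frame of lower above 0.102 m).
It fails at once if a bystander is moved more than 25 mm or tipped (distance of any of brush_cup, shaving_cup, mirror, tweezer_tray, soap_dish, lotion from where it was at the start of the episode above 0.025 m or angle between any of brush_cup, shaving_cup, mirror, tweezer_tray, soap_dish, lotion's own z axis and vertical above 0.4 rad).
It also fails if it takes over 61 s, if anything falls off the work surface, if the arm or the gripper's body presses on something with over 40 N, if the wrist force passes 120 N, or if a joint passes its speed limit or range.

## Working session

There is one attempt and no reset: what is moved stays moved. The work goes in short steps, Python scripts to look and compute and a tool call to move; the robot and the scene stay as the last step left them, time stands still between calls to the robot, and variables do not carry over. Pictures are saved under pics/ and viewed, and the job is handed in when it is done.

Besides the shell and the picture viewer there is one more tool, called as name(argument=value, ...) on one line, values as JSON. play_rows: Moves the arm, as the interface text tells. Its arguments: {"type":"object","properties":{"fingers":{"type":"array"},"linear":{"type":"array"},"rot":{"type":"array"}},"required":["fingers","linear","rot"]}

```bash
ls; mkdir -p pics; python3 - <<'E'
from rig import bot, capture, get_calibration
import cv2
s=bot.read_state(); print(s)
for n in ("scene","top","wrist"):
    c=get_calibration(n); print(n,c)
    im=capture(n); cv2.imwrite(f"pics/a_{n}.png",im[:,:,::-1])
E
```

```text
pics
{'time_s': 0.0, 'joint_positions': array([-8.44827499e+01,  3.02789381e+01,  8.21565000e+01, -2.79793236e-04,
        6.76879414e+01, -1.02274550e+01]), 'qvel': array([ 0.05675849,  0.07760481, -0.02207825,  0.03170907,  0.03067513,
       -0.03548376]), 'tau': array([ 8.40511548e-04, -4.40040100e+01, -1.76592261e+01,  6.33564382e-02,
        5.82059263e-02, -1.63356267e-04]), 'position': array([ 0.16954405, -0.60075746,  0.19857135]), 'tcp_rot': array([[ 9.62479853e-01,  2.71353070e-01, -2.11534100e-04],
       [ 2.71352889e-01, -9.62477541e-01,  2.14296634e-03],
       [ 3.77903673e-04, -2.11996232e-03, -9.99997681e-01]]), 'force': array([-0.37426954,  0.29415758,  0.61774512]), 'moment': array([-0.03346615, -0.00143356,  0.01949904]), 'opening': 0.9999229072281626}
scene {'vfov': 55.35574741154323, 'cx': 321.86648366726445, 'cy': 239.40018458939565, 'camera_from_world': array([[ 0.57621536,  0.81725125, -0.00873222, -0.30377859],
       [ 0.69801162, -0.49764537, -0.51490665, -0.33277039],
       [-0.42515365,  0.29060193, -0.85720178,  1.31657905],
       [ 0.        ,  0.        ,  0.        ,  1.        ]])}
top {'vfov': 54.09171937629038, 'cx': 320.19792011751395, 'cy': 236.11976210657713, 'camera_from_world': array([[-0.00341491, -0.99992903, -0.01141355,  0.0070573 ],
       [-0.99650644,  0.0043552 , -0.08340227,  0.56764303],
       [ 0.08344606,  0.01108887, -0.9964506 ,  1.06636324],
       [ 0.        ,  0.        ,  0.        ,  1.        ]])}
wrist {'vfov': 62.939908857457894, 'cx': 316.7036557107026, 'cy': 238.13730046942496, 'camera_from_world': array([[ 0.2714087 , -0.96246203, -0.00203866, -0.62462181],
       [-0.9274    , -0.26208677,  0.2669078 , -0.03267435],
       [-0.25742293, -0.07055044, -0.96371991,  0.39024715],
       [ 0.        ,  0.        ,  0.        ,  1.        ]])}
```

View pics/a_top.png

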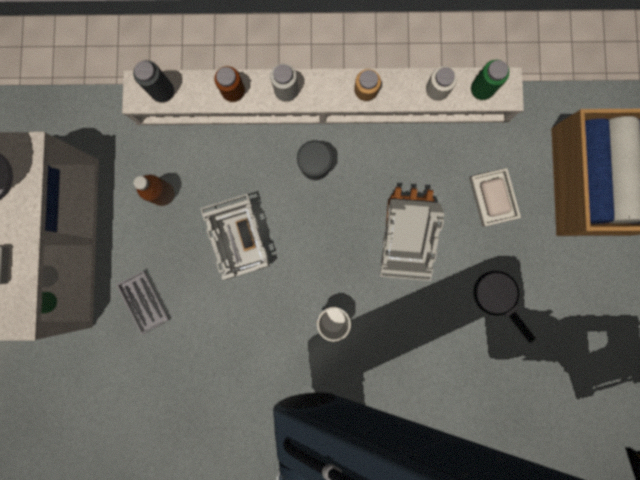

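View pics/a_scene.png

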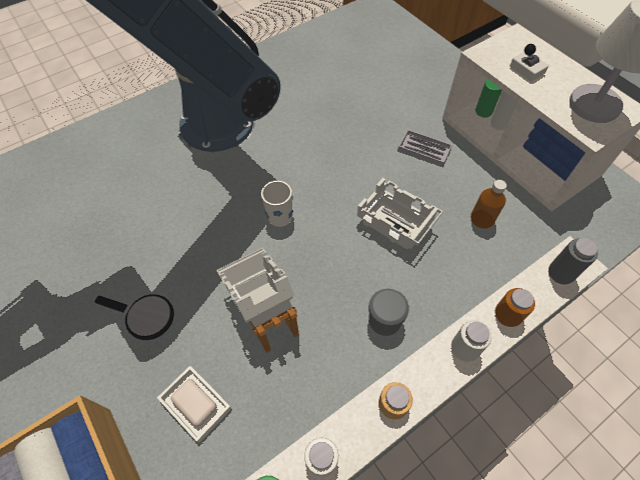

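View pics/a_wrist.png

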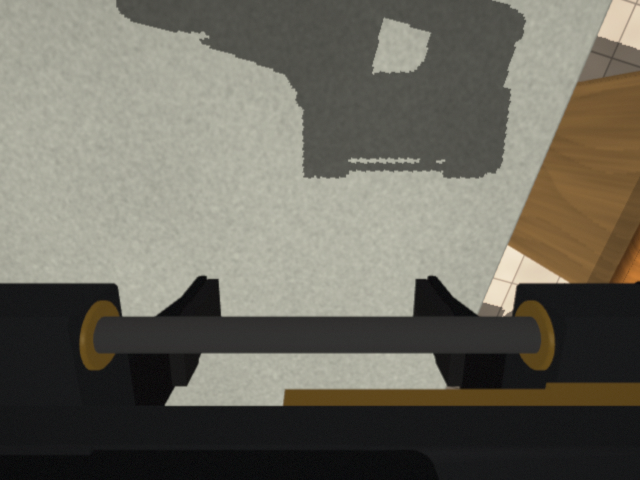

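```bash
python3 - <<'E'
import cv2, numpy as np
t=cv2.imread("pics/a_top.png"); s=cv2.imread("pics/a_scene.png")
a=cv2.resize(t[180:290,190:280],None,fx=4.4,fy=4.4,interpolation=cv2.INTER_CUBIC)
b=cv2.resize(t[175:285,370:460],None,fx=4.4,fy=4.4,interpolation=cv2.INTER_CUBIC)
cv2.imwrite("pics/b_top.png",np.hstack([a,b]))
a=cv2.resize(s[165:275,345:455],None,fx=3.6,fy=3.6,interpolation=cv2.INTER_CUBIC)
b=cv2.resize(s[240:350,205:315],None,fx=3.6,fy=3.6,interpolation=cv2.INTER_CUBIC)
cv2.imwrite("pics/b_scene.png",np.hstack([a,b]))
E
```

```text
(no output)
```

View pics/b_top.png

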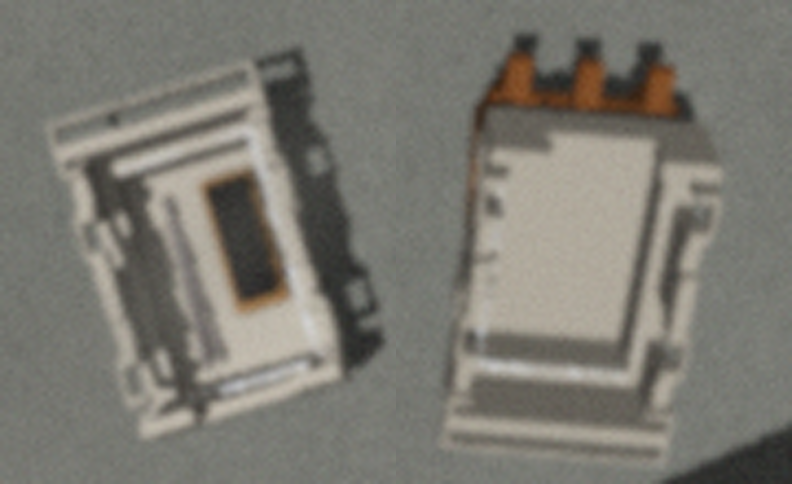

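View pics/b_scene.png

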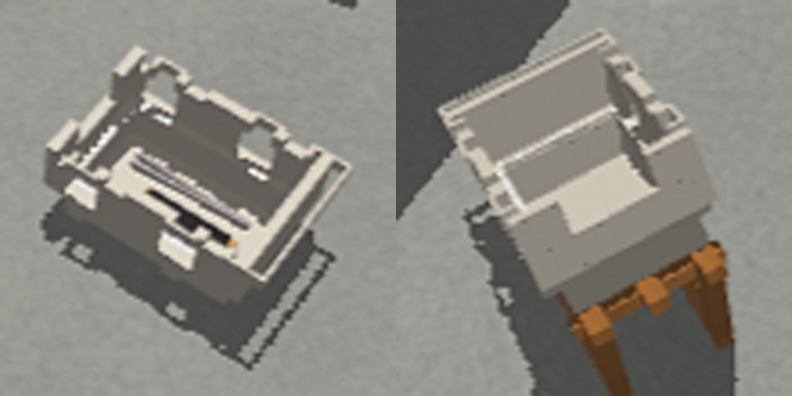

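```bash
cat > h.py <<'E'
import numpy as np, cv2
from rig import bot, capture, get_calibration
def cal(n):
    c=get_calibration(n); f=240/np.tan(np.radians(c['vfov']/2)); return f,c['cx'],c['cy'],np.array(c['camera_from_world'])
def ray(C,u,v):
    f,cx,cy,T=C; R=T[:3,:3]; o=-R.T@T[:3,3]; d=R.T@np.array([(u-cx)/f,(v-cy)/f,1]); return o,d
def onz(C,u,v,z):
    o,d=ray(C,u,v); return o+d*(z-o[2])/d[2]
def proj(C,p):
    f,cx,cy,T=C; q=T[:3,:3]@np.asarray(p)+T[:3,3]; return np.array([cx+f*q[0]/q[2],cy+f*q[1]/q[2]])
def tri(rays):
    A=np.zeros((3,3));b=np.zeros(3)
    for o,d in rays:
        d=d/np.linalg.norm(d);M=np.eye(3)-np.outer(d,d);A+=M;b+=M@o
    return np.linalg.solve(A,b)
E
python3 - <<'E'
from h import *
C=cal("top")
print("cam z",-C[3][:3,:3].T@C[3][:3,3])
pts={}
for k,(x,y) in dict(barL=(47,128),barR=(250,62),scL=(148,437),scR=(345,375)).items():
    p=onz(C,190+x/4.4,180+y/4.4,.074); pts[k]=p; print(k,p)
print(np.linalg.norm(pts['scL']-pts['scR']),np.linalg.norm(pts['barL']-pts['scL']),np.linalg.norm(pts['barR']-pts['scR']))
# scene check / upper corners by two views
S=cal("scene")
T=lambda x,y:ray(C,370+x/4.4,175+y/4.4)
Q=lambda x,y:ray(S,205+(x-396)/3.6,240+y/3.6)
for n,a,b in [("plainbar_R",(662,462),(438,108)),("plainbar_L",(443,445),(606,32)),("scoop_L",(482,112),(712,190)),("scoopR",(716,190),(545,292))]:
    print(n, tri([T(*a),Q(*b)]))
E
```

```text
cam z [ 0.47670022 -0.00724016  1.11000155]
barL [0.62507697 0.27048385 0.074     ]
barR [0.65832522 0.16778612 0.074     ]
scL [0.4690223  0.21705359 0.074     ]
scR [0.49960876 0.1186069  0.074     ]
0.1030887034759629 0.16494802335539205 0.16616110016759175
plainbar_R [ 0.51218692 -0.29550248  0.26165556]
plainbar_L [ 0.52296115 -0.20912345  0.26262003]
scoop_L [ 0.64856901 -0.22001992  0.30603371]
scoopR [ 0.62687781 -0.30738465  0.28568877]
```

```bash
python3 - <<'E'
from h import *
C=cal("top");S=cal("scene")
T=lambda x,y:ray(C,370+(x-396)/4.4,175+y/4.4)
Q=lambda x,y:ray(S,205+(x-396)/3.6,240+y/3.6)
P={}
for n,a,b in [("bar_R",(662,462),(438,108)),("bar_L",(443,445),(606,32)),("scoop_L",(482,112),(712,190)),("scoopR",(720,180),(545,292))]:
    P[n]=tri([T(*a),Q(*b)]); print(n,P[n])
print(P['bar_R']-P['bar_L'],P['scoop_L']-P['bar_L'],P['scoopR']-P['bar_R'])
E
```

```text
bar_R [ 0.46673663 -0.23315866  0.08473099]
bar_L [ 0.47626912 -0.12490196  0.0792087 ]
scoop_L [ 0.63101311 -0.14036133  0.1446163 ]
scoopR [ 0.6081328  -0.24983852  0.1100804 ]
[-0.00953249 -0.1082567   0.0055223 ] [ 0.15474399 -0.01545937  0.06540761] [ 0.14139617 -0.01667985  0.02534941]
```

```bash
cat >> h.py <<'E'
def rv(R):
    from scipy.spatial.transform import Rotation as Ro
    return Ro.from_matrix(R).as_rotvec(degrees=True)
def delta(p,R,s=None):
    """shift(mm) and rotvec in tool axes from measured pose"""
    s=s or bot.read_state(); R0=s['tcp_rot']; return np.round(R0.T@(np.asarray(p)-s['position'])*1000,1), np.round(rv(R0.T@R),2)
def Rbin(yaw,tilt):
    "bin frame, x heading yaw, pitched up by tilt (deg)"
    y,t=np.radians([yaw,tilt]); 
    Rz=np.array([[np.cos(y),-np.sin(y),0],[np.sin(y),np.cos(y),0],[0,0,1]])
    Ry=np.array([[np.cos(t),0,-np.sin(t)],[0,1,0],[np.sin(t),0,np.cos(t)]])
    return Rz@Ry
def Rtool(B):
    "tool pointing down into bin: z=-binz, x=binx, y=-biny"
    return B@np.diag([1,-1,-1.])
E
python3 - <<'E'
from h import *
s=bot.read_state();R=s['tcp_rot'];T=cal("wrist")[3]
c=-T[:3,:3].T@T[:3,3]
print("cam in tool mm",R.T@(c-s['position'])*1000)
print("cam axes in tool (cols)",(R.T@T[:3,:3].T).round(3))
B=Rbin(-6,35); print(delta([.5,-.19,.4],Rtool(B)))
E
```

```text
cam in tool mm [  72.60578341    0.75559085 -184.84074527]
cam axes in tool (cols) [[-0.    -0.964 -0.267]
 [ 1.     0.    -0.   ]
 [ 0.    -0.267  0.964]]
(array([ 429.6, -306.2, -200.6]), array([-6.73, 34.58, 21.04]))
```

```bash
python3 - <<'E'
from h import *
C=cal("top")
m=onz(C,370+(582-396)/4.4,175+285/4.4,.135); print(m)
B=Rbin(-6,35); p=m+B@[-.045,0,.15]; print(p, delta(p,Rtool(B)))
E
```

```text
[ 0.54990691 -0.18746951  0.135     ]
[ 0.42768185 -0.17462314  0.23206187] (array([ 364.1, -340.3,  -32.6]), array([-6.73, 34.58, 21.04]))
```

```bash
python3 - <<'E'
from h import *
B=Rbin(-6,20);R=Rtool(B); 
for p in ([.47,-.18,.27],[.49,-.18,.27]):
    print(delta(p,R))
    c=np.array(p)+R@[.0726,0,-.185]; m=np.array([.55,-.187,.135]); d=R@np.array([[0,-.964,-.267],[1,0,0],[0,-.267,.964]]); q=d.T@(m-c); print(c,q,238+392*q[1]/q[2],317+392*q[0]/q[2])
E
```

```text
(array([ 403.4, -323.7,  -70.6]), array([-3.89, 19.76, 21.51]))
[ 0.47492085 -0.1805172   0.4686738 ] [-0.00140062 -0.04883659  0.3386718 ] 181.47346690397723 315.3788301005323
(array([ 422.7, -318.3,  -70.6]), array([-3.89, 19.76, 21.51]))
[ 0.49492085 -0.1805172   0.4686738 ] [ 0.00068995 -0.02900218  0.33710424] 204.27495794731877 317.80229967263784
```

play_rows(fingers=[0, 0, 0, 0, 0, 0, 0, 0, 0, 0, 0, 0, 0, 0, 0, 0, 0, 0, 0], linear=[[0, 0, -50], [30, -25, -90], [70, -55, -100], [110, -85, -100], [150, -120, -100], [190, -150, -100], [230, -180, -100], [270, -210, -100], [300, -240, -90], [330, -265, -85], [360, -290, -80], [385, -310, -75], [403, -324, -70], [403, -324, -70], [403, -324, -70], [403, -324, -70], [403, -324, -70], [403, -324, -70], [403, -324, -70]], rot=[[0, 0, 0], [0, 0, 2], [0, 2, 4], [0, 4, 6], [-1, 6, 8], [-1, 8, 10], [-2, 10, 12], [-2, 12, 14], [-3, 14, 16], [-3, 16, 18], [-4, 18, 20], [-4, 19, 21], [-3.9, 19.8, 21.5], [-3.9, 19.8, 21.5], [-3.9, 19.8, 21.5], [-3.9, 19.8, 21.5], [-3.9, 19.8, 21.5], [-3.9, 19.8, 21.5], [-3.9, 19.8, 21.5]])

```text
time_s: 2.05
position: [0.4694, -0.181, 0.2697]
tcp_rot: [[0.934, -0.106, 0.341], [-0.099, -0.994, -0.038], [0.343, 0.002, -0.939]]
force: [-0.3, -0.2, -0.2]
opening: 1.004
```

```bash
cat > snap.py <<'E'
import sys,pickle
from h import *
n=sys.argv[1]
s=bot.read_state();C=cal("wrist");im=capture("wrist");cv2.imwrite(f"pics/{n}.png",im[:,:,::-1]);pickle.dump((s,C),open(f"{n}.pkl","wb"))
print(s['time_s'],s['position'].round(4),s['joint_positions'].round(1),s['force'].round(2),s['opening'])
E
python3 snap.py w1
```

```text
2.05 [ 0.4694 -0.181   0.2697] [-41.6   7.9 108.9  15.5  47.6  45.6] [-0.3  -0.24 -0.19] 1.0037077973365538
```

View pics/w1.png

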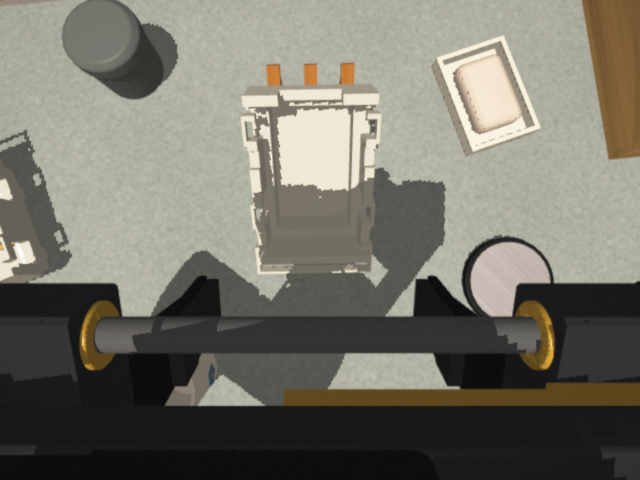

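```bash
python3 - <<'E'
import cv2
t=cv2.imread("pics/w1.png")
cv2.imwrite("pics/w1z.png",cv2.resize(t[60:285,225:400],None,fx=2.6,fy=2.6,interpolation=cv2.INTER_CUBIC))
E
```

```text
(no output)
```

View pics/w1z.png

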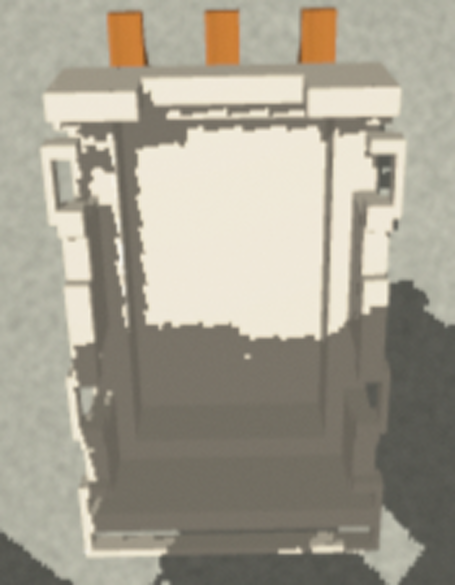

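```bash
cat > pnp.py <<'E'
from h import *
def pnp(C,obj,img,guess=None):
    f,cx,cy,T=C;K=np.array([[f,0,cx],[0,f,cy],[0,0,1.]])
    ok,r,t=cv2.solvePnP(np.array(obj,float),np.array(img,float),K,None,flags=cv2.SOLVEPNP_IPPE)
    ok,r,t=cv2.solvePnP(np.array(obj,float),np.array(img,float),K,None,r,t,True)
    e=cv2.projectPoints(np.array(obj,float),r,t,K,None)[0][:,0]-np.array(img)
    Rc=cv2.Rodrigues(r)[0];Rw=T[:3,:3].T@Rc; p=T[:3,:3].T@(t[:,0]-T[:3,3])
    return Rw,p,e
E
python3 - <<'E'
from pnp import *; import pickle
s,C=pickle.load(open("w1.pkl","rb"))
obj=np.array([(77,52,37),(77,-52,37),(-88,52,37),(-88,-52,37)])/1000
z=np.array([(45,93),(401,89),(88,554),(380,551)]); img=z/2.6+[225,60]
R,p,e=pnp(C,obj,img); print(R.round(3),p,e)
print("tilt",np.degrees(np.arcsin(R[2,0])),"yaw",np.degrees(np.arctan2(R[1,0],R[0,0])),"roll",np.degrees(R[2,1]))
# constrained: known tilt 35: check with reprojected centre
print("bottom centre",p-R@[0,0,.037])
E
```

```text
[[-0.298 -0.639  0.709]
 [-0.883  0.467  0.049]
 [-0.362 -0.612 -0.703]] [-931291.32736286   33067.79820708 4187200.30106782] [[ 67.62957257  87.61055   ]
 [-69.29350808  89.1490193 ]
 [ 51.09112497 -89.69713803]
 [-61.21657107 -88.54328412]]
tilt -21.235939563395718 yaw -108.67765500692478 roll -35.05717065161818
bottom centre [-931291.35360958   33067.79640764 4187200.32708458]
```

```bash
sed -i 's/    ok,r,t=cv2.solvePnP(np.array(obj,float),np.array(img,float),K,None,flags=cv2.SOLVEPNP_IPPE)/    ok,r,t=cv2.solvePnP(np.array(obj,float),np.array(img,float),K,None,flags=cv2.SOLVEPNP_SQPNP)/' pnp.py
python3 - <<'E'
from pnp import *; import pickle
s,C=pickle.load(open("w1.pkl","rb"))
obj=np.array([(77,52,37),(77,-52,37),(-88,52,37),(-88,-52,37)])/1000
z=np.array([(45,93),(401,89),(88,554),(380,551)]); img=z/2.6+[225,60]
R,p,e=pnp(C,obj,img); print(R.round(3),p,e)
print("tilt",np.degrees(np.arcsin(R[2,0])),"yaw",np.degrees(np.arctan2(R[1,0],R[0,0])),"roll",np.degrees(R[2,1]))
print("bottom centre",p-R@[0,0,.037])
# predicted scoop, notch edges
for q in [(77,25,15),(77,-25,15),(58,54.5,37),(42,54.5,37),(34,52,37),(18,52,37),(-18,54.5,37),(-34,54.5,37),(77,25,37)]:
    print(q,((proj(C,p+R@(np.array(q)/1000))-[225,60])*2.6).round())
E
```

```text
[[ 0.814  0.097 -0.573]
 [-0.069  0.995  0.07 ]
 [ 0.577 -0.017  0.817]] [ 0.56386314 -0.1891665   0.1076732 ] [[-0.4187436  -0.07387652]
 [ 0.58246349 -0.69147243]
 [ 2.35986408  0.39399126]
 [-2.56356362  0.59083775]]
tilt 35.212773127545226 yaw -4.838107199042994 roll -0.9977545392759186
bottom centre [ 0.58505051 -0.19175129  0.07745046]
(77, 25, 15) [143.  77.]
(77, -25, 15) [305.  75.]
(58, 54.5, 37) [ 43. 159.]
(42, 54.5, 37) [ 49. 212.]
(34, 52, 37) [ 60. 237.]
(18, 52, 37) [ 65. 285.]
(-18, 54.5, 37) [ 68. 387.]
(-34, 54.5, 37) [ 73. 428.]
(77, 25, 37) [137.  91.]
```

```bash
python3 - <<'E'
from pnp import *; import pickle
s,C=pickle.load(open("w1.pkl","rb"))
obj=np.array([(77,52,37),(77,-52,37),(-88,54.5,37),(-88,-54.5,37),(77,25,15),(77,-25,15)])/1000
z=np.array([(45,93),(401,89),(88,554),(380,551),(143,79),(304,76)]); img=z/2.6+[225,60]
R,p,e=pnp(C,obj,img); print(p,e.round(1).tolist())
yaw=np.degrees(np.arctan2(R[1,0],R[0,0]))
print("tilt",np.degrees(np.arcsin(R[2,0])),"yaw",yaw,"roll",np.degrees(R[2,1]), p-R@[0,0,.037])
B=Rbin(yaw,35); RT=Rtool(B); s=bot.read_state()
for h in (75,0):
    q=p+B@[.003,-.048,.007+h/1000]; print(h,q.round(4),*delta(q,RT,s))
E
```

```text
[ 0.564339   -0.18910346  0.10568457] [[-0.1, 0.4], [-0.1, -0.3], [0.0, 0.0], [-0.3, 0.1], [0.2, -0.1], [0.2, 0.0]]
tilt 35.076692020000166 yaw -4.800391396572465 roll -0.9804874271004014 [ 0.58545792 -0.19165342  0.075411  ]
75 [ 0.5159 -0.2332  0.1746] [ 15.9  47.  107.1] [ 0.67 14.94 -1.06]
0 [ 0.5588 -0.2368  0.1131] [ 35.3  45.9 179.6] [ 0.67 14.94 -1.06]
```

play_rows(fingers=[0, 0, 0, 0, 0, 0, 0, 0], linear=[[4, 12, 25], [8, 24, 50], [12, 36, 80], [16, 47, 107], [16, 47, 107], [16, 47, 107], [16, 47, 107], [16, 47, 107]], rot=[[0.2, 4, -0.3], [0.4, 8, -0.6], [0.6, 12, -0.9], [0.7, 14.9, -1.1], [0.7, 14.9, -1.1], [0.7, 14.9, -1.1], [0.7, 14.9, -1.1], [0.7, 14.9, -1.1]])

```text
time_s: 2.9
position: [0.5165, -0.2326, 0.1756]
tcp_rot: [[0.816, -0.081, 0.572], [-0.066, -0.997, -0.047], [0.574, 0.001, -0.819]]
force: [0.2, 1.5, 0.3]
opening: 0.999
```

```bash
python3 snap.py w2; python3 - <<'E'
from h import *
p=np.array([.564339,-.18910,.10568]);B=Rbin(-4.8,35)
print(delta(p+B@[.003,-.048,.007],Rtool(B)))
C=cal("wrist")
for q in [(77,-52,37),(-12,-52,37),(18,-52,37),(77,52,37)]: print(q,proj(C,p+B@(np.array(q)/1000)))
E
```

```text
2.9 [ 0.5165 -0.2326  0.1756] [-49.8  21.8 118.9  63.3  27.1 -10. ] [0.2  1.53 0.26] 0.9989822349961435
(array([-1.3,  0.7, 75.7]), array([-0.03, -0.04,  0.16]))
(77, -52, 37) [323.88685344 129.37113519]
(-12, -52, 37) [322.7862145  276.59652214]
(18, -52, 37) [323.13269586 230.24994121]
(77, 52, 37) [140.39628697 128.82390847]
```

View pics/w2.png

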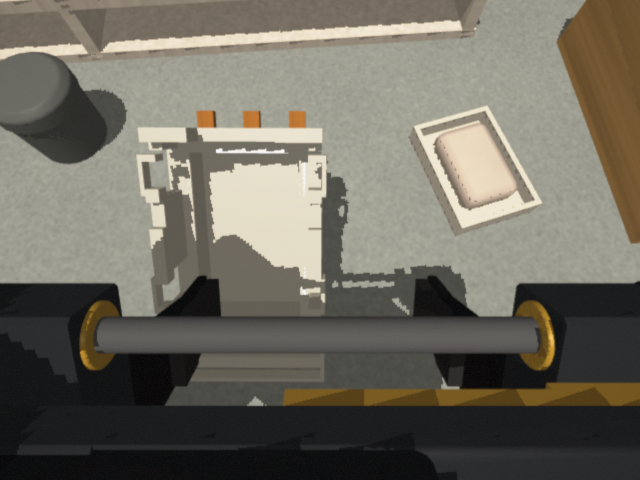

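Corner pixels (139,129) and (322,129) match the prediction; I descend along the bin's axis.

play_rows(fingers=[0, 0, 0, 0, 0, 0], linear=[[0, 0, 20], [-1, 0.5, 40], [-1, 0.5, 60], [-1, 0.5, 75], [-1, 0.5, 75], [-1, 0.5, 75]], rot=[[0, 0, 0], [0, 0, 0], [0, 0, 0], [0, 0, 0], [0, 0, 0], [0, 0, 0]])

```text
time_s: 3.55
position: [0.5584, -0.2362, 0.1134]
tcp_rot: [[0.816, -0.081, 0.572], [-0.066, -0.997, -0.047], [0.574, 0.0, -0.819]]
force: [0.1, -0.0, 0.4]
opening: 0.999
```

```bash
python3 snap.py w3
```

```text
3.55 [ 0.5584 -0.2362  0.1134] [-45.7  31.5 116.7  80.4  22.5 -25.1] [ 0.13 -0.    0.38] 0.9990769555071127
```

View pics/w3.png

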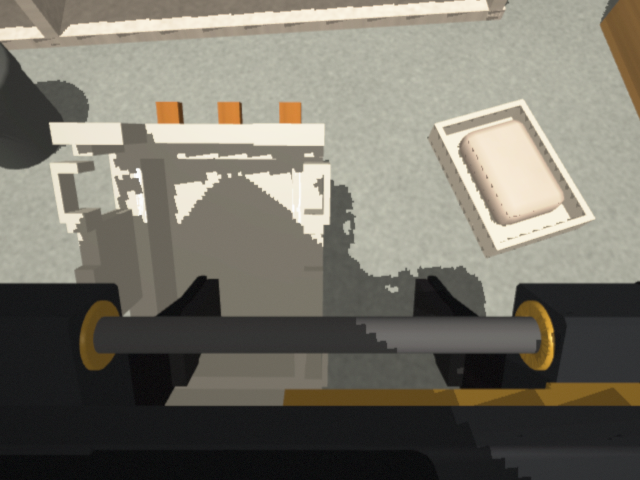

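play_rows(fingers=[255, 255, 255, 255, 255, 255, 255, 255, 255, 255, 255, 255], linear=[[0, 0, 0], [0, 0, 0], [0, 0, 0], [0, 0, 0], [0, 0, 0], [0, 0, 0], [0, 0, 0], [0, 0, 0], [0, 0, 0], [0, 0, 0], [0, 0, 0], [0, 0, 0]], rot=[[0, 0, 0], [0, 0, 0], [0, 0, 0], [0, 0, 0], [0, 0, 0], [0, 0, 0], [0, 0, 0], [0, 0, 0], [0, 0, 0], [0, 0, 0], [0, 0, 0], [0, 0, 0]])

```text
time_s: 4.8
position: [0.5581, -0.2361, 0.1125]
tcp_rot: [[0.817, -0.081, 0.571], [-0.067, -0.997, -0.046], [0.573, -0.001, -0.819]]
force: [0.8, 1.3, -0.9]
opening: 0.087
```

```bash
python3 snap.py w4; python3 -c "
from h import *
print(bot.read_state()['moment'])"
```

```text
4.8 [ 0.5581 -0.2361  0.1125] [-45.7  31.6 116.7  80.5  22.5 -25.2] [ 0.83  1.32 -0.94] 0.08716686869549349
[0.2320911  0.29119995 0.12287354]
```

play_rows(fingers=[255, 255, 255, 255, 255, 255, 255, 255, 255, 255], linear=[[0, 0, -5], [0, 0, -12], [0, 0, -20], [0, 0, -30], [0, 0, -42], [0, 0, -55], [0, 0, -68], [0, 0, -80], [0, 0, -80], [0, 0, -80]], rot=[[0, 0, 0], [0, 0, 0], [0, 0, 0], [0, 0, 0], [0, 0, 0], [0, 0, 0], [0, 0, 0], [0, 0, 0], [0, 0, 0], [0, 0, 0]])

```text
time_s: 5.85
position: [0.5121, -0.2331, 0.1784]
tcp_rot: [[0.817, -0.082, 0.571], [-0.067, -0.997, -0.048], [0.573, 0.001, -0.82]]
force: [-1.0, -0.2, -1.8]
opening: 0.085
```

```bash
python3 snap.py w5; python3 - <<'E'
from h import *
print(bot.read_state()['moment'])
# target: view pose near lower, level, heading 18.5
import numpy as np
h=np.radians(18.5);B=Rbin(18.5,0)
L=np.array([.557,.192,0]); 
for off in ([0,0,.20],):
    q=L+B@(np.array([.003,-.048,-.03+.074])+off); print(q,delta(q,Rtool(B)))
E
```

```text
5.85 [ 0.5121 -0.2331  0.1784] [-50.3  21.2 119.2  62.6  27.4  -9.6] [-1.01 -0.17 -1.78] 0.084836374087035
[-0.01561874  0.57475068  0.0115316 ]
[0.57507559 0.14743238 0.244     ] (array([  63.5, -384.3,  -36.1]), array([  7.08, -34.46, -22.49]))
```

View pics/w5.png

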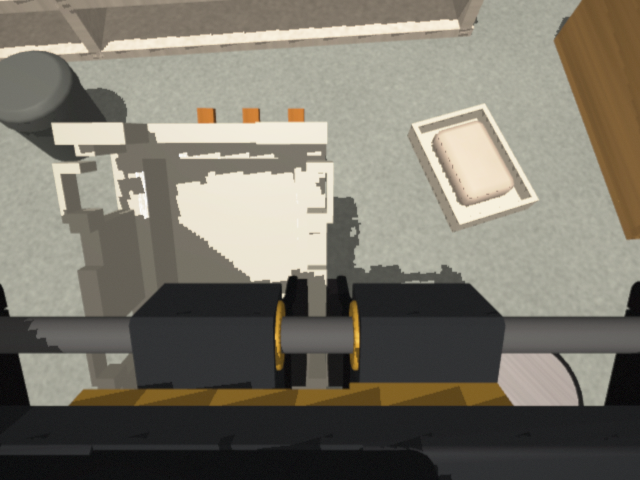

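```bash
python3 - <<'E'
from h import *
B=Rbin(18.5,0); L=np.array([.557,.192,0])
q=L+B@[-.03,.11,.27]; print(q,delta(q,Rtool(B)))
s=bot.read_state(); print(delta(s['position']+[0,0,.12],s['tcp_rot'])); print(delta([.5,.03,.3],Rtool(Rbin(7,15)))); print(delta([.5,.2,.3],Rtool(B)))
E
```

```text
[0.49364678 0.28679646 0.27      ] (array([   2.5, -516.5, -110.5]), array([  7.08, -34.46, -22.49]))
(array([ 68.7,   0. , -98.4]), array([0., 0., 0.]))
(array([  42.2, -261. , -119.3]), array([  4.98, -19.88, -10.67]))
(array([  30.7, -430.5, -127.4]), array([  7.08, -34.46, -22.49]))
```

play_rows(fingers=[255, 255, 255, 255, 255, 255, 255, 255, 255, 255, 255, 255, 255, 255, 255, 255, 255, 255, 255, 255], linear=[[12, 0, -17], [28, 0, -40], [45, 0, -64], [60, -15, -88], [66, -40, -100], [64, -75, -106], [60, -110, -110], [57, -145, -114], [53, -180, -117], [50, -215, -119], [46, -250, -120], [42, -285, -121], [40, -320, -122], [36, -355, -123], [33, -390, -124], [30, -425, -124], [20, -460, -120], [10, -490, -115], [2.5, -516, -110], [2.5, -516, -110]], rot=[[0, 0, 0], [0, 0, 0], [0, -1, 0], [0.3, -2, -1], [0.7, -4, -2], [1.2, -6, -3.5], [1.8, -9, -5], [2.3, -11, -6.5], [2.8, -13.5, -8], [3.3, -16, -10], [3.9, -19, -11.5], [4.5, -22, -13], [5, -24.5, -15], [5.5, -27, -17], [6, -29.5, -19], [6.5, -31.5, -20.5], [6.8, -33, -21.5], [7, -34, -22], [7.1, -34.5, -22.5], [7.1, -34.5, -22.5]])

```text
time_s: 7.9
position: [0.4923, 0.2895, 0.267]
tcp_rot: [[0.947, 0.322, -0.006], [0.322, -0.947, 0.001], [-0.005, -0.003, -1.0]]
force: [-0.2, -0.4, -2.0]
opening: 0.087
```

play_rows(fingers=[255, 255, 255], linear=[[0, 0, 0], [0, 0, 0], [0, 0, 0]], rot=[[0, 0, 0], [0, 0, 0], [0, 0, 0]])

```text
time_s: 8.2
position: [0.4941, 0.2856, 0.2701]
tcp_rot: [[0.949, 0.317, -0.0], [0.317, -0.949, 0.0], [-0.0, -0.0, -1.0]]
force: [0.2, -0.4, -2.4]
opening: 0.085
```

```bash
python3 snap.py w6; python3 -c "
from h import *
s=bot.read_state();print(s['moment'],s['tcp_rot'].round(4))
for n in ('scene','top'): cv2.imwrite(f'pics/c_{n}.png',capture(n)[:,:,::-1])"
```

```text
8.2 [0.4941 0.2856 0.2701] [18.8 21.7 85.   0.  73.3 90.3] [ 0.2  -0.43 -2.42] 0.08462538154870265
[-0.08436295 -0.02484126 -0.04037511] [[ 9.486e-01  3.165e-01 -0.000e+00]
 [ 3.165e-01 -9.486e-01  5.000e-04]
 [ 1.000e-04 -5.000e-04 -1.000e+00]]
```

View pics/w6.png

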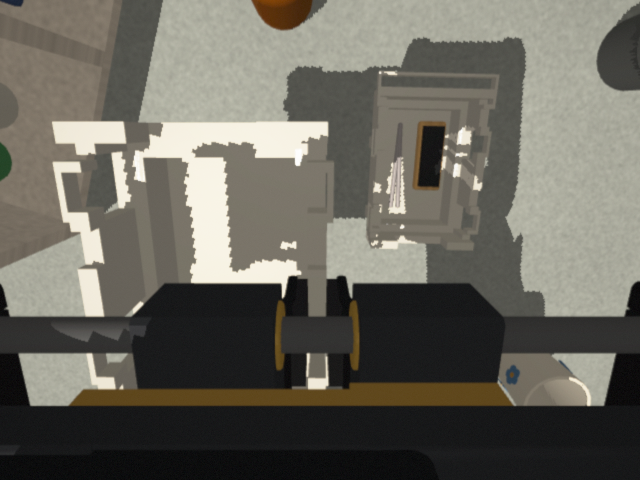

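View pics/c_scene.png

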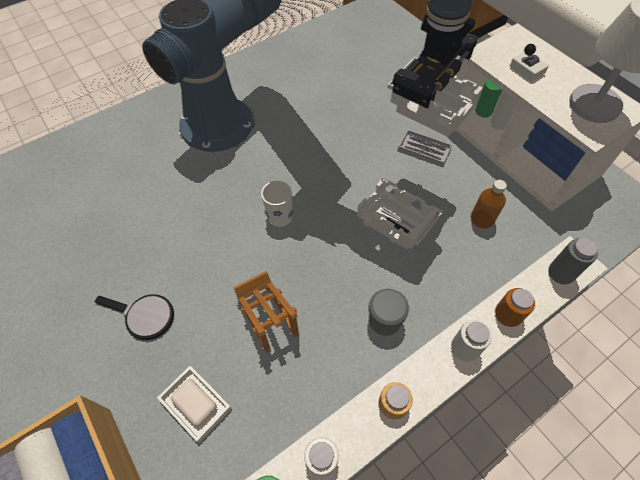

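```bash
python3 - <<'E'
import cv2,numpy as np
t=cv2.imread("pics/w6.png")[60:260,355:510]
z=cv2.resize(t,None,fx=3,fy=3,interpolation=cv2.INTER_CUBIC).astype(float)
z=np.clip((z/255)**.6*255*1.1-20,0,255).astype(np.uint8)
cv2.imwrite("pics/w6z.png",z)
E
```

```text
(no output)
```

View pics/w6z.png

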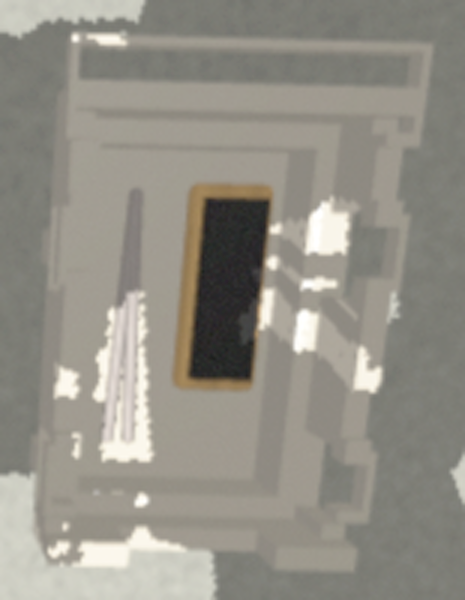

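```bash
python3 - <<'E'
from h import *; import pickle
s,C=pickle.load(open("w6.pkl","rb"))
B=Rbin(18.5,0)
P={}
for k,(x,y) in dict(barL=(72,37),barR=(433,44),wallL=(70,82),wallR=(418,88),scL=(47,562),scR=(356,571),scM=(277,569),
   slotBR=(376,445),slotBR2=(370,520), slotTR=(410,213),slotTR2=(402,280),slotTL=(50,230),slotTL2=(48,287),slotBL=(36,437)).items():
    p=onz(C,355+x/3,60+y/3,.074); P[k]=p; print(k,p.round(4),(B.T@(p-[.557,.192,0])*1000).round(1))
E
```

```text
barL [0.628  0.2704 0.074 ] [92.2 51.8 74. ]
barR [0.6606 0.1665 0.074 ] [ 90.1 -57.   74. ]
wallL [0.6159 0.2664 0.074 ] [79.5 51.9 74. ]
wallR [0.6478 0.1655 0.074 ] [ 77.7 -54.   74. ]
scL [0.4711 0.2195 0.074 ] [-72.8  53.3  74. ]
scR [0.5013 0.1191 0.074 ] [-76.  -51.5  74. ]
scM [0.4934 0.1447 0.074 ] [-75.3 -24.7  74. ]
slotBR [0.5431 0.131  0.074 ] [-32.6 -53.5  74. ]
slotBR2 [0.5191 0.1221 0.074 ] [-58.1 -54.3  74. ]
slotTR [0.6137 0.152  0.074 ] [ 41.  -55.9  74. ]
slotTR2 [0.5942 0.1456 0.074 ] [ 20.6 -55.8  74. ]
slotTL [0.5732 0.2568 0.074 ] [36.  56.3 74. ]
slotTL2 [0.5566 0.2513 0.074 ] [18.5 56.3 74. ]
slotBL [0.5101 0.238  0.074 ] [-29.9  58.5  74. ]
```

```bash
python3 - <<'E'
from h import *
L=np.array([.557,.192,0])+Rbin(18.5,0)@[.0021,-.0001,0]; print(L)
B=Rbin(17.5,0)
q=L+B@[-.035,.085,.22]; print(q,delta(q,Rtool(B)))
E
```

```text
[0.55902321 0.19257151 0.        ]
[0.50008312 0.26311275 0.22      ] (array([-1.6, 23.3, 50.3]), array([-0.03, -0.02,  0.96]))
```

play_rows(fingers=[255, 255, 255, 255, 255, 255], linear=[[0, 8, 18], [-1, 16, 36], [-1.5, 23, 50], [-1.5, 23, 50], [-1.5, 23, 50], [-1.5, 23, 50]], rot=[[0, 0, 0.3], [0, 0, 0.6], [0, 0, 1], [0, 0, 1], [0, 0, 1], [0, 0, 1]])

```text
time_s: 8.95
position: [0.5006, 0.2646, 0.221]
tcp_rot: [[0.954, 0.301, 0.002], [0.301, -0.954, 0.001], [0.002, -0.001, -1.0]]
force: [-0.0, -0.7, -2.9]
opening: 0.087
```

```bash
python3 snap.py w7; python3 - <<'E'
import cv2,numpy as np
t=cv2.imread("pics/w7.png")[40:290,335:520]
z=cv2.resize(t,None,fx=3.2,fy=3.2,interpolation=cv2.INTER_CUBIC).astype(float)
z=np.clip((z/255)**.6*255*1.3-60,0,255).astype(np.uint8)
cv2.imwrite("pics/w7z.png",z[:600]); print(z.shape)
E
```

```text
8.95 [0.5006 0.2646 0.221 ] [16.5 24.2 89.4  0.1 66.3 89. ] [-0.02 -0.65 -2.87] 0.08659993933587812
(800, 592, 3)
```

View pics/w7.png

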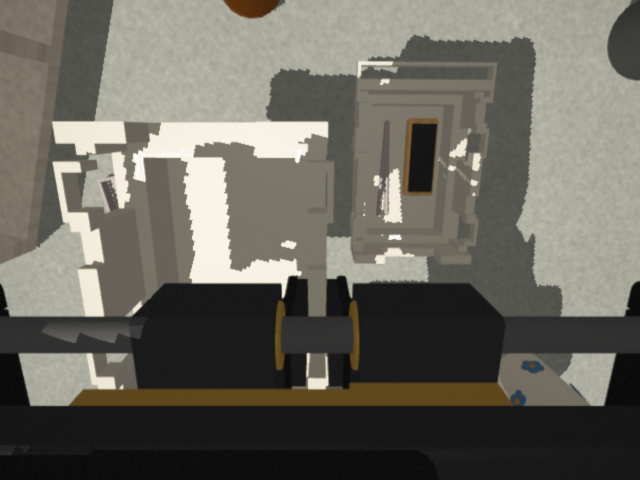

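View pics/w7z.png

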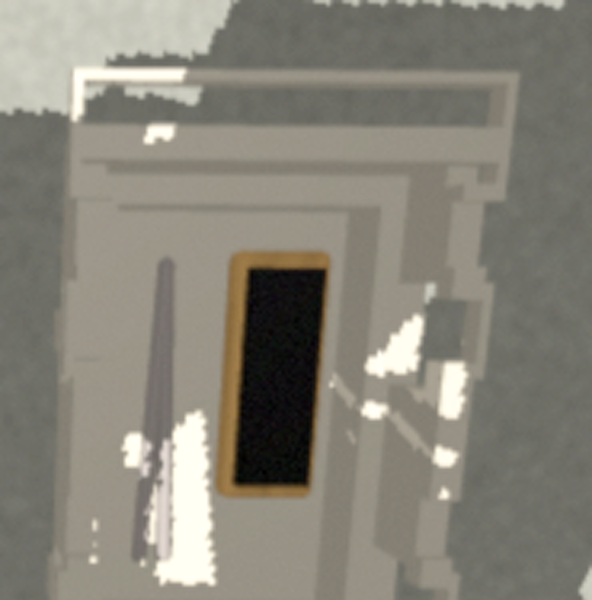

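```bash
python3 - <<'E'
import cv2,numpy as np
t=cv2.imread("pics/w7.png")
def zz(r0,r1,c0,c1,f):
    z=cv2.resize(t[r0:r1,c0:c1],None,fx=f,fy=f,interpolation=cv2.INTER_CUBIC).astype(float)
    return np.clip((z/255)**.6*255*1.6-110,0,255).astype(np.uint8)
cv2.imwrite("pics/w7r.png",np.hstack([zz(60,170,440,505,5.4),zz(165,275,440,505,5.4)]))
cv2.imwrite("pics/w7l.png",np.hstack([zz(60,170,345,410,5.4),zz(165,275,345,410,5.4)]))
E
```

```text
(no output)
```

View pics/w7r.png

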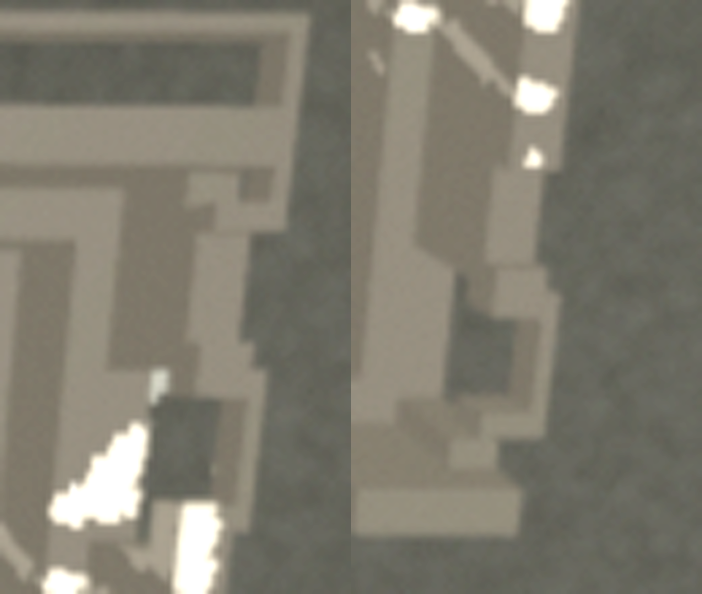

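View pics/w7l.png

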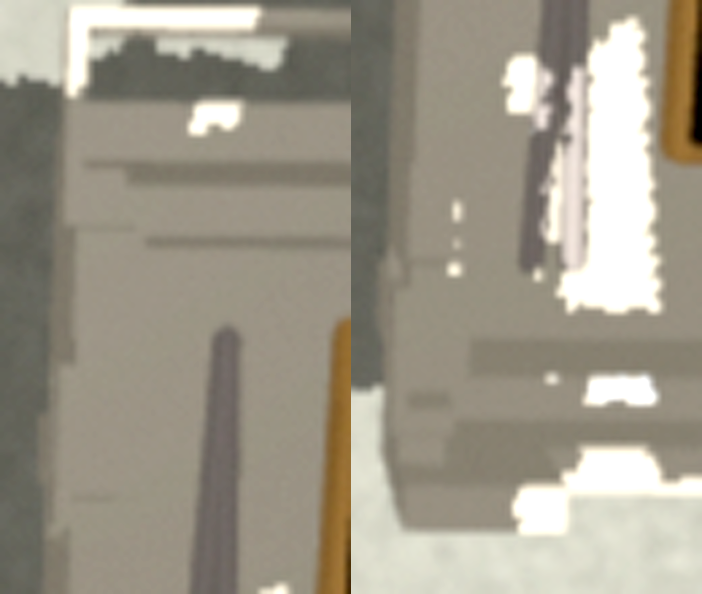

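```bash
python3 - <<'E'
from h import *; import pickle
s,C=pickle.load(open("w7.pkl","rb"))
B=Rbin(17.5,0); L=np.array([.559,.1926,0])
def f(k,c0,r0,x,y,z=.074):
    p=onz(C,c0+x/5.4,r0+y/5.4,z); print(k,(B.T@(p-L)*1000).round(1)[:2])
R1=(440,60);R2=(440,165);L1=(345,60);L2=(345,165)
f("barR",*R1,308,14);f("barL",*L1,70,8)
f("wallR",*R1,300,105);f("wallL",*L1,67,103)
f("scR",*R2,520-351,536);f("scL",*L2,403-351,528);f("scM",*R2,450-351,533)
for k,a,x,y in [("n1 58",R1,270,232),("n1 42",R1,230,342),("strip hi",R1,262,370),("strip lo",R1,245,531),("n2 -18",R2,555-351,170),("n2 -34",R2,530-351,266),("strip2 hi",R2,560-351,292),("strip2 lo",R2,545-351,437)]: f(k,*a,x,y)
print('left')
for k,a,x,y in [("n1 58",L1,75,228),("n1 42",L1,70,362),("n2?",L2,405-351,262),("r497",L1,75,497)]: f(k,*a,x,y)
E
```

```text
barR [ 89.2 -55.3]
barL [90.  53.5]
wallR [ 76.9 -55.6]
wallL [77.2 53.5]
scR [-77.3 -52.6]
scL [-76.   51.7]
scM [-76.8 -41. ]
n1 58 [ 59.3 -53.3]
n1 42 [ 43.7 -49.1]
strip hi [ 39.6 -54.4]
strip lo [ 15.7 -54.6]
n2 -18 [-16.2 -51.8]
n2 -34 [-31.7 -49.5]
strip2 hi [-35.9 -54.7]
strip2 lo [-60.2 -54.9]
left
n1 58 [59.8 51.9]
n1 42 [40.7 52. ]
n2? [-31.1  52.6]
r497 [20.8 50.7]
```

```bash
python3 - <<'E'
import cv2,numpy as np
t=cv2.imread("pics/w7.png")
def zz(r0,r1,c0,c1,f):
    z=cv2.resize(t[r0:r1,c0:c1],None,fx=f,fy=f,interpolation=cv2.INTER_CUBIC).astype(float)
    return np.clip((z/255)**.6*255*1.2-40,0,255).astype(np.uint8)
cv2.imwrite("pics/w7h.png",np.hstack([zz(110,290,40,150,3.3),zz(110,290,235,345,3.3)]))
E
```

```text
(no output)
```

View pics/w7h.png

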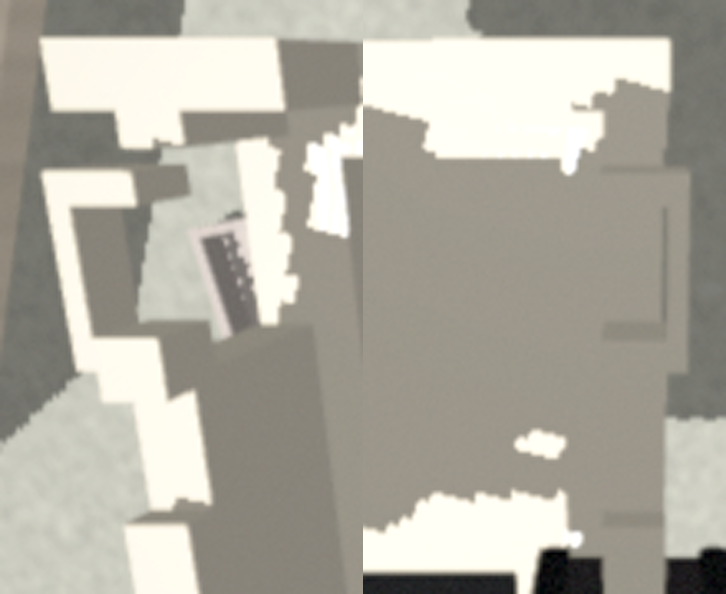

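```bash
cat > held.py <<'E'
from pnp import *
def fit(s,C,obj,img):
    R,p,e=pnp(C,np.array(obj)/1000.,img)
    Rt=s['tcp_rot']; D=np.diag([1,-1,-1.])
    return D@Rt.T@R, Rt.T@(p-s['position'])*1000, e, R, p
E
python3 - <<'E'
from held import *; import pickle
s,C=pickle.load(open("w7.pkl","rb"))
Lp=[((77,52,37),(40,38)),((77,25,37),(278,38)),((69,25,37),(285,112)),((62,54.5,37),(40,170)),((38,54.5,37),(77,372)),((34,52,37),(100,402)),((34,44,37),(165,400)),((18,52,37),(127,525))]
Rp=[((77,-52,37),(670,38)),((62,-54.5,37),(690,170)),((38,-54.5,37),(688,372))]
obj=[o for o,_ in Lp+Rp]; img=[(40+x/3.3,110+y/3.3) for _,(x,y) in Lp]+[(235+(x-363)/3.3,110+y/3.3) for _,(x,y) in Rp]
Rr,pt,e,R,p=fit(s,C,obj,img)
print(Rr.round(4),rv(Rr).round(2),pt.round(2)); print(e.round(1).tolist())
print("world tilt rv: x-axis elev",np.degrees(R[2,0]),"y elev",np.degrees(R[2,1]),"yaw",np.degrees(np.arctan2(R[1,0],R[0,0])),p)
E
```

```text
[[ 1.0e+00  4.0e-04  2.0e-04]
 [-4.0e-04  1.0e+00 -1.1e-03]
 [-2.0e-04  1.1e-03  1.0e+00]] [ 0.06  0.01 -0.02] [ -1.54 -47.09   6.3 ]
[[-0.1, -0.1], [-0.6, -0.1], [0.1, -0.6], [0.4, 0.3], [-0.2, -0.4], [0.7, 0.1], [0.7, 0.7], [-1.0, -0.0], [-0.0, 0.0], [0.1, 0.5], [-0.1, -0.4]]
world tilt rv: x-axis elev 0.1129215505303439 y elev 0.10551451710662933 yaw 17.508215671639405 [0.48494214 0.30900273 0.21474863]
```

```bash
cat > tgt.py <<'E'
from h import *
L=np.array([.559,.1926,0])+Rbin(17.5,0)@[.0002,-.0006,0]; B=Rbin(17.2,0)
pt=np.array([-1.54,-47.09,6.3])/1000
def target(under,dx=.0015,dy=0.):
    mid=L+B@[dx,dy,0]+[0,0,under+.037]; R=Rtool(B); return mid-R@pt,R
def rel(s):
    m=s['position']+s['tcp_rot']@pt; q=B.T@(m-L)*1000; q[2]-=37; return q
if __name__=="__main__":
    print("L",L); s=bot.read_state()
    print("upper under-centre in lower(B) now",rel(s).round(2),"F",(B.T@s['force']).round(2),"M",s['moment'].round(3),s['time_s'])
    for u in (.160,.1,.08,.066,.056): print(u,target(u)[0].round(4),*delta(*target(u),s))
E
python3 tgt.py
```

```text
L [0.55937117 0.19208791 0.        ]
upper under-centre in lower(B) now [-36.57 133.79 177.78] F [ 0.79  0.31 -2.64] M [-0.092 -0.019 -0.011] 9.0
0.16 [0.5762 0.148  0.2033] [ 37.  134.   17.7] [-0.04 -0.13  0.35]
0.1 [0.5762 0.148  0.1433] [ 36.8 134.1  77.7] [-0.04 -0.13  0.35]
0.08 [0.5762 0.148  0.1233] [ 36.8 134.1  97.7] [-0.04 -0.13  0.35]
0.066 [0.5762 0.148  0.1093] [ 36.7 134.1 111.7] [-0.04 -0.13  0.35]
0.056 [0.5762 0.148  0.0993] [ 36.7 134.1 121.7] [-0.04 -0.13  0.35]
```

play_rows(fingers=[255, 255, 255, 255, 255, 255, 255, 255, 255, 255, 255], linear=[[8, 28, 0], [15, 55, 2], [22, 80, 6], [30, 108, 12], [37, 134, 18], [37, 134, 35], [37, 134, 52], [37, 134, 68], [37, 134, 75], [37, 134, 75], [37, 134, 75]], rot=[[0, 0, 0], [0, 0, 0.1], [0, 0, 0.2], [0, 0, 0.3], [0, -0.1, 0.3], [0, -0.1, 0.3], [0, -0.1, 0.3], [0, -0.1, 0.3], [0, -0.1, 0.3], [0, -0.1, 0.3], [0, -0.1, 0.3]])

```text
time_s: 10.1
position: [0.5761, 0.1479, 0.1456]
tcp_rot: [[0.955, 0.297, -0.0], [0.297, -0.955, 0.0], [-0.0, -0.0, -1.0]]
force: [0.2, -0.2, -1.9]
opening: 0.084
```

```bash
python3 tgt.py; python3 - <<'E'
from h import *
im=capture("scene")[:,:,::-1]; t=capture("top")[:,:,::-1]; w=capture("wrist")[:,:,::-1]
cv2.imwrite("pics/d.png",np.hstack([cv2.resize(im[140:270,330:460],None,fx=3,fy=3,interpolation=cv2.INTER_CUBIC),cv2.resize(w[:,:520],(422,390))]))
E
```

```text
L [0.55937117 0.19208791 0.        ]
upper under-centre in lower(B) now [  1.34  -0.12 102.33] F [ 0.16 -0.23 -1.87] M [-0.101 -0.102 -0.024] 10.1
0.16 [0.5762 0.148  0.2033] [  0.1  -0.1 -57.7] [-0.01  0.02  0.05]
0.1 [0.5762 0.148  0.1433] [ 0.1 -0.1  2.3] [-0.01  0.02  0.05]
0.08 [0.5762 0.148  0.1233] [ 0.1 -0.1 22.3] [-0.01  0.02  0.05]
0.066 [0.5762 0.148  0.1093] [ 0.1 -0.1 36.3] [-0.01  0.02  0.05]
0.056 [0.5762 0.148  0.0993] [ 0.1 -0.1 46.3] [-0.01  0.02  0.05]
```

View pics/d.png

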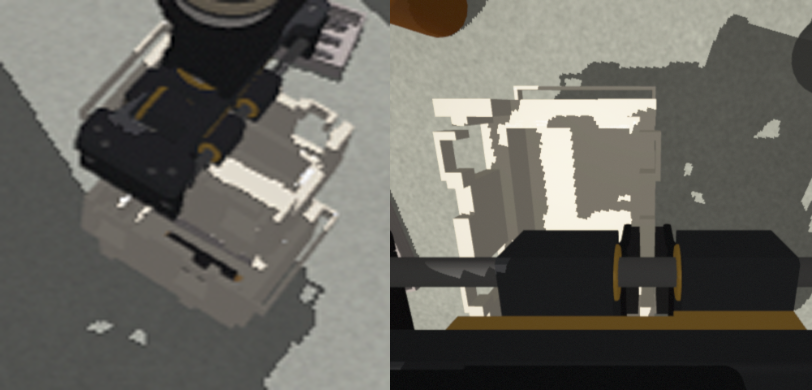

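play_rows(fingers=[255, 255, 255, 255, 255, 255, 255, 255, 255, 255, 255], linear=[[0, 0, 5], [0, 0, 10], [0, 0, 15], [0, 0, 20], [0, 0, 24], [0, 0, 27], [0, 0, 30], [0, 0, 33], [0, 0, 36], [0, 0, 36], [0, 0, 36]], rot=[[0, 0, 0], [0, 0, 0], [0, 0, 0], [0, 0, 0], [0, 0, 0], [0, 0, 0], [0, 0, 0], [0, 0, 0], [0, 0, 0], [0, 0, 0], [0, 0, 0]])

```text
time_s: 11.35
position: [0.5753, 0.1476, 0.1087]
tcp_rot: [[0.955, 0.296, -0.002], [0.296, -0.955, -0.0], [-0.002, -0.001, -1.0]]
force: [0.0, 0.3, -2.4]
opening: 0.087
```

```bash
python3 tgt.py
```

```text
L [0.55937117 0.19208791 0.        ]
upper under-centre in lower(B) now [ 0.48 -0.15 65.47] F [ 0.13  0.25 -2.4 ] M [-0.134 -0.062  0.035] 11.35
0.16 [0.5762 0.148  0.2033] [  0.8  -0.2 -94.6] [-0.03  0.12  0.03]
0.1 [0.5762 0.148  0.1433] [  0.9  -0.2 -34.6] [-0.03  0.12  0.03]
0.08 [0.5762 0.148  0.1233] [  0.9  -0.2 -14.6] [-0.03  0.12  0.03]
0.066 [0.5762 0.148  0.1093] [ 1.  -0.2 -0.6] [-0.03  0.12  0.03]
0.056 [0.5762 0.148  0.0993] [ 1.  -0.2  9.4] [-0.03  0.12  0.03]
```

play_rows(fingers=[255, 255, 255, 255, 255, 255], linear=[[0.4, 0, 1], [0.4, 0, 2], [0.4, 0, 3], [0.4, 0, 4], [0.4, 0, 5], [0.4, 0, 5]], rot=[[0, 0, 0], [0, 0, 0], [0, 0, 0], [0, 0, 0], [0, 0, 0], [0, 0, 0]])

```text
time_s: 11.95
position: [0.5755, 0.1477, 0.1036]
tcp_rot: [[0.955, 0.296, -0.002], [0.296, -0.955, -0.0], [-0.002, -0.001, -1.0]]
force: [-0.1, 1.0, -2.4]
opening: 0.087
```

```bash
python3 tgt.py|head -2
```

```text
L [0.55937117 0.19208791 0.        ]
upper under-centre in lower(B) now [ 0.71 -0.12 60.32] F [ 0.18  0.95 -2.44] M [-0.096 -0.006 -0.028] 11.95
```

play_rows(fingers=[255, 255, 255, 255], linear=[[0, 0, 0.8], [0, 0, 1.6], [0, 0, 2.4], [0, 0, 2.4]], rot=[[0, 0, 0], [0, 0, 0], [0, 0, 0], [0, 0, 0]])

```text
time_s: 12.35
position: [0.5756, 0.1477, 0.1012]
tcp_rot: [[0.955, 0.296, -0.002], [0.296, -0.955, -0.0], [-0.002, -0.001, -1.0]]
force: [0.3, -0.1, -1.9]
opening: 0.085
```

```bash
python3 tgt.py|head -2
```

```text
L [0.55937117 0.19208791 0.        ]
upper under-centre in lower(B) now [ 0.77 -0.15 57.96] F [ 0.31 -0.16 -1.92] M [-0.095 -0.03   0.027] 12.35
```

Under the rim height (62) with no contact, so the ribs seem to be in notches; I continue in small steps.

play_rows(fingers=[255, 255, 255, 255], linear=[[0, 0, 0.6], [0, 0, 1.2], [0, 0, 1.8], [0, 0, 1.8]], rot=[[0, 0, 0], [0, 0, 0], [0, 0, 0], [0, 0, 0]])

```text
time_s: 12.75
position: [0.5756, 0.1477, 0.0995]
tcp_rot: [[0.955, 0.296, -0.002], [0.296, -0.955, -0.0], [-0.002, -0.001, -1.0]]
force: [0.5, 0.1, -1.3]
opening: 0.089
```

```bash
python3 tgt.py|head -2
```

```text
L [0.55937117 0.19208791 0.        ]
upper under-centre in lower(B) now [ 0.77 -0.13 56.2 ] F [ 0.48 -0.04 -1.35] M [-0.104 -0.052 -0.005] 12.75
```

play_rows(fingers=[255, 255, 255], linear=[[0, 0, 0.5], [0, 0, 1], [0, 0, 1]], rot=[[0, 0, 0], [0, 0, 0], [0, 0, 0]])

```text
time_s: 13.05
position: [0.5758, 0.1477, 0.0986]
tcp_rot: [[0.955, 0.296, -0.002], [0.296, -0.955, -0.0], [-0.002, -0.0, -1.0]]
force: [0.0, -0.1, -1.5]
opening: 0.086
```

```bash
python3 tgt.py|head -2
```

```text
L [0.55937117 0.19208791 0.        ]
upper under-centre in lower(B) now [ 0.93 -0.2  55.36] F [-0.01 -0.07 -1.47] M [-0.063 -0.007  0.03 ] 13.05
```

play_rows(fingers=[255, 255, 255, 255], linear=[[0, 0, 0.5], [0, 0, 1], [0, 0, 1.5], [0, 0, 1.5]], rot=[[0, 0, 0], [0, 0, 0], [0, 0, 0], [0, 0, 0]])

```text
time_s: 13.45
position: [0.5759, 0.1476, 0.0985]
tcp_rot: [[0.955, 0.296, -0.001], [0.296, -0.955, -0.0], [-0.001, -0.0, -1.0]]
force: [-2.1, -0.7, 6.5]
opening: 0.088
```

```bash
python3 tgt.py|head -2; python3 - <<'E'
from h import *
im=capture("scene")[:,:,::-1]; w=capture("wrist")[:,:,::-1]
cv2.imwrite("pics/e_w.png",w);cv2.imwrite("pics/e.png",np.hstack([cv2.resize(im[140:270,330:460],None,fx=3,fy=3,interpolation=cv2.INTER_CUBIC),cv2.resize(w[:,:520],(422,390))]))
E
```

```text
L [0.55937117 0.19208791 0.        ]
upper under-centre in lower(B) now [ 1.05 -0.3  55.2 ] F [-2.2  -0.1   6.51] M [-0.228  0.384 -0.   ] 13.45
```

View pics/e.png

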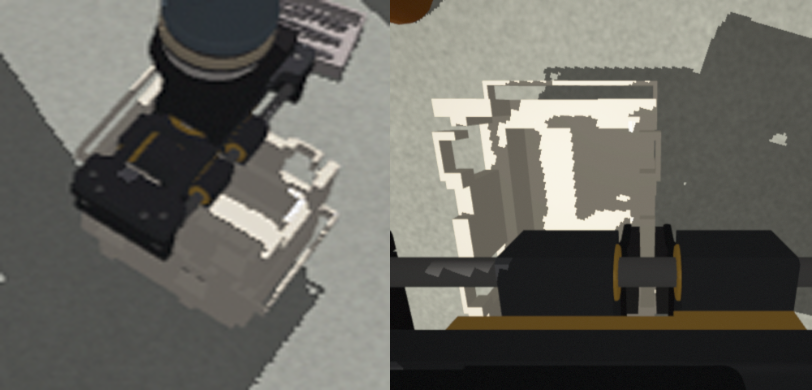

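play_rows(fingers=[255, 255, 255], linear=[[0, 0, -0.4], [0, 0, -0.6], [0, 0, -0.6]], rot=[[0, 0, 0], [0, 0, 0], [0, 0, 0]])

```text
time_s: 13.85
position: [0.5759, 0.1476, 0.0985]
tcp_rot: [[0.955, 0.296, -0.001], [0.296, -0.955, -0.0], [-0.001, -0.0, -1.0]]
force: [-2.1, -0.7, 6.7]
opening: 0.084
```

```bash
python3 tgt.py|head -2
```

```text
L [0.55937117 0.19208791 0.        ]
upper under-centre in lower(B) now [ 1.04 -0.31 55.22] F [-2.19 -0.08  6.68] M [-0.237  0.31  -0.063] 13.85
```

play_rows(fingers=[235, 215, 200, 190, 180, 180, 180], linear=[[0, 0, 0], [0, 0, 0], [0, 0, 0], [0, 0, 0], [0, 0, 0], [0, 0, 0], [0, 0, 0]], rot=[[0, 0, 0], [0, 0, 0], [0, 0, 0], [0, 0, 0], [0, 0, 0], [0, 0, 0], [0, 0, 0]])

```text
time_s: 14.55
position: [0.5756, 0.1477, 0.0975]
tcp_rot: [[0.955, 0.296, -0.002], [0.296, -0.955, -0.0], [-0.002, -0.001, -1.0]]
force: [0.2, -0.5, 0.2]
opening: 0.288
```

```bash
python3 tgt.py|head -2; python3 snap.py w8
```

```text
L [0.55937117 0.19208791 0.        ]
upper under-centre in lower(B) now [ 0.82 -0.1  54.22] F [ 0.03 -0.51  0.16] M [ 0.013  0.    -0.019] 14.55
14.55 [0.5756 0.1477 0.0975] [ 3.6 35.4 91.7  0.  53.  76.4] [ 0.19 -0.48  0.16] 0.28759865114252886
```

View pics/w8.png

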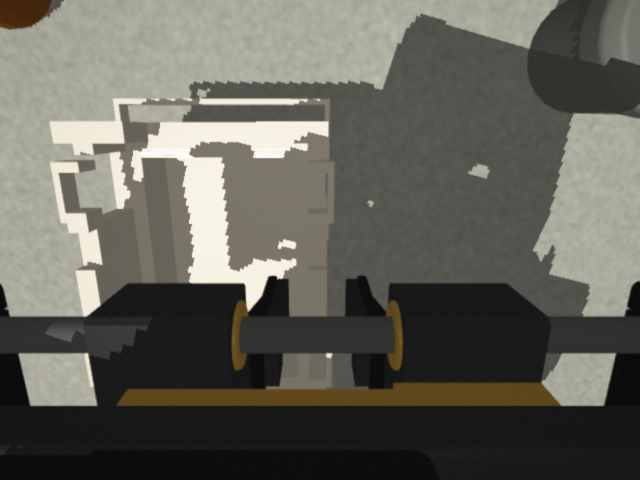

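play_rows(fingers=[180, 180, 180, 180, 180, 180, 180, 180, 180, 180, 180, 180], linear=[[0, 0, -6], [0, 0, -14], [0, 0, -25], [0, 0, -40], [0, 0, -60], [-15, -10, -85], [-35, -25, -110], [-60, -40, -130], [-85, -48, -150], [-85, -48, -150], [-85, -48, -150], [-85, -48, -150]], rot=[[0, 0, 0], [0, 0, 0], [0, 0, 0], [0, 0, 0], [0, 0, 0], [0, 0, 0], [0, 0, 0], [0, 0, 0], [0, 0, 0], [0, 0, 0], [0, 0, 0], [0, 0, 0]])

```text
time_s: 15.8
position: [0.4814, 0.1682, 0.2479]
tcp_rot: [[0.955, 0.296, -0.001], [0.296, -0.955, -0.0], [-0.001, -0.0, -1.0]]
force: [-0.3, -0.0, -0.6]
opening: 0.292
```

```bash
python3 snap.py w9; python3 -c "
from h import *
cv2.imwrite('pics/f_scene.png',cv2.resize(capture('scene')[140:270,330:460,::-1],None,fx=4.5,fy=4.5,interpolation=cv2.INTER_CUBIC))"
```

```text
15.8 [0.4814 0.1682 0.2479] [ 6.7 18.  94.9  0.  67.2 79.5] [-0.29 -0.03 -0.65] 0.2919666401808272
```

View pics/w9.png

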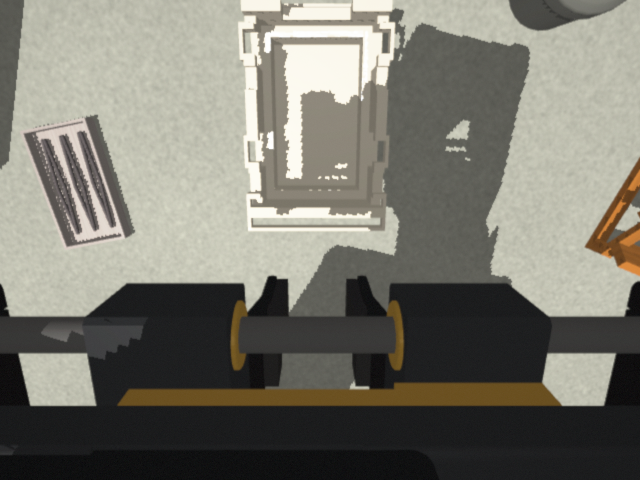

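View pics/f_scene.png

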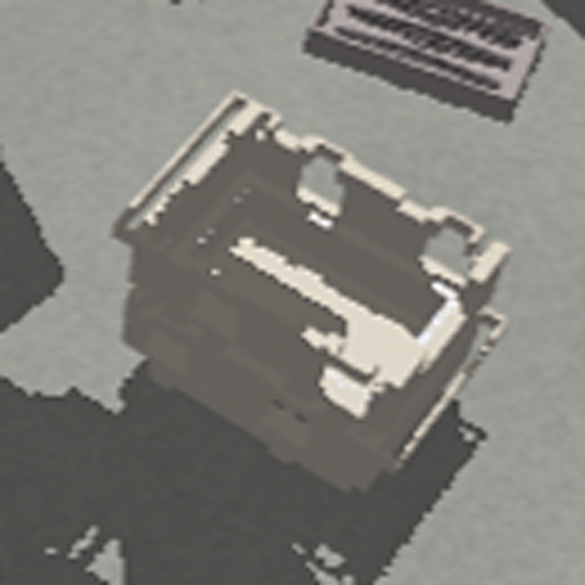

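```bash
python3 - <<'E'
import cv2
t=cv2.imread("pics/w9.png")
cv2.imwrite("pics/w9z.png",cv2.resize(t[0:240,228:408],None,fx=2.5,fy=2.5,interpolation=cv2.INTER_CUBIC))
E
```

```text
(no output)
```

View pics/w9z.png

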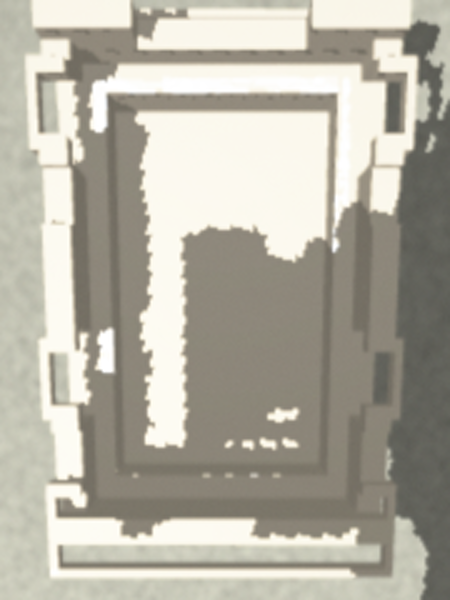

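```bash
python3 - <<'E'
from held import *; import pickle
from tgt import L,B
s,C=pickle.load(open("w9.pkl","rb"))
P=[((69,52,37),(33,26)),((69,-52,37),(410,26)),((62,54.5,37),(26,57)),((38,54.5,37),(34,149)),((62,-54.5,37),(416,57)),((38,-54.5,37),(410,149)),((-14,54.5,37),(41,340)),((-38,54.5,37),(45,418)),((-38,-54.5,37),(398,417)),((-14,-54.5,37),(401,340)),((-88,54.5,37),(51,577)),((-88,-54.5,37),(393,576))]
obj=[o for o,_ in P];img=[(228+x/2.5,y/2.5) for _,(x,y) in P]
Rr,pt,e,R,p=fit(s,C,obj,img)
print(e.round(1).tolist()); print("elev x,y deg",np.degrees(R[2,:2]),"yaw",np.degrees(np.arctan2(R[1,0],R[0,0])),p, "rel",B.T@(p-L)*1000)
E
```

```text
[[0.2, 0.8], [-0.4, 0.9], [-0.0, -0.4], [-1.3, 0.3], [0.2, -0.3], [0.8, 0.2], [-0.3, -0.8], [-0.3, 0.3], [0.4, 0.5], [0.8, -1.0], [0.5, -0.3], [-0.6, -0.2]]
elev x,y deg [0.44212519 0.3662983 ] yaw 17.26924758146911 [0.56047913 0.19225591 0.09126411] rel [ 1.10809612 -0.16714894 91.26411459]
```

```bash
python3 -c "
from rig import bot
print(bot.hand_in())"
```

```text
the job is handed in; nothing more can be done
None
```

The white bin is stacked on the lower one, with its scooped end over the plain end, and released. I handed the job in at about 16 s of the 61 s; no verdict was reported.

**What I did:** I pinched the bin's right long wall, lifted it along the rack's tilt and levelled it. I then looked at the lower bin past the held one. Its rails read about 1.5 mm towards the plain end, inside the 2 mm of free play. I lowered the bin in small steps. It met nothing at the 62 mm rim height and touched down only at about 55 mm, pressing about 9 N at most. I let go and backed off upwards.

**Last checks, from the wrist camera after release:**

| Check | Measured | Required |
|---|---|---|
| Off-centre along the length (x) | 1.1 mm | within 9 mm |
| Off-centre across (y) | 0.2 mm | within 5 mm |
| Centre height | about 91 mm | 90–96 mm |
| Tilt | about 0.5° | under 3° |

- **Height:** the camera reading is 1.7 mm below the nominal 93 mm, and touchdown read about 1 mm low. Camera and arm are only good to about that, so I take it as seated (nested would be about 81 mm, on the rim about 99 mm).
- **Not checked:** I did not nudge the bin sideways to feel the free play in the notches. I also did not measure the lower bin or the other things again afterwards. The last pictures, which do not show everything, show nothing out of place.

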